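# Lay out the filtration kit on the mat

## Robot

A 6-joint arm with a two-finger parallel gripper is mounted at the origin on a cart in front of the work surface, level with it; the furniture and walls round the work are solid. World frame = base frame: x ahead of the robot, y to its left, z up, the work surface at z = 0. Lengths are in mm, angles in rad, forces in N, time in s.
With the tool pointing down it reaches from about 300 to 750 mm from the base axis. Payload 8.5 kg.
Tool frame: the origin (TCP) lies midway between the tips of the shut fingers; the grasp point (between the pads) lies 19 mm behind it; z points along the fingers, y is the line along which they close (so a half turn about z gives the same grasp; the last joint's range is limited). The gripper opens to 85 mm and grips with 20 to 120 N. Pads are 22 mm wide; open, the fingers measure 114 mm over their backs; the gripper's body (76 mm by 85 mm) begins 54 mm behind the grasp point. The pads swing forward as they close: fully open they stand 13 mm farther back than shut.
Start: joints at [-1.565, 0.381, 1.297, -0, 1.464, -0.215], TCP at [120.451, -536.63, 231.322] pointing down, gripper open.
Joint ranges: [-3.11, 3.11], [-0.89, 2.33], [0.22, 2.48], [-1.42, 4.56], [0.17, 2.85], [-2.88, 2.88]. Speed limits (rad/s): [2.39, 2.39, 3.14, 3.14, 3.14, 3.14].

## Interface

Orientations are given as a rotation vector (axis times angle).
In Python, from plant import manip, viewer gives the robot as it stands.
- The arm moves only by the shell command python3 -m inch 'ROWS' [OPENING] [FORCE]. ROWS is JSON, a list of rows, each a list of 4 numbers: the shift along the world's x, y, z in cm, then the turn about the world's z in rad. In form: [[tx, ty, tz, roll], ...]. A call has exactly 8 rows; each row is the pose to reach, as a shift and turn from the pose commanded when the call began; what a row does not reach only later rows make up. A row lasts 1/10 s, in which the tool goes at most 50 mm and 8.59 degrees, less where a joint would pass 70% of its speed; a pose out of reach is approached as far as the arm can. A call with a gripper value outside its range is refused whole. OPENING is the opening, from -1 (shut) to 1 (fully open), set as the call begins (- or left out, the last holds). The fingers move at their own pace and stop on an object; FORCE is the grip in N (left out, the last holds). Time passes only in rows, so rows that repeat a pose let the fingers close, or fill a call up. It gives the time, the measured TCP pose, the force, the opening and the grip force at its end, in the units of the state.
- manip.observe(): the state, without advancing time (a new reading comes with each control period).
- viewer.get_image(name): name is "side" or "top"; returns the picture (420x560x3 uint8, red, green, blue); there is no depth.
- viewer.camera_model(name): a dict with "mtx" (3x3 intrinsics, pixels), "cam_to_world" (4x4, takes a point from camera to world coordinates). Camera axes: x right, y down, z forward; pixel columns grow to the right and rows downward; lengths in mm; the calibration is good to about 2 mm. A picture is of the moment at which its call begins. camera_model takes no time and is no camera call.
- manip.finish_job(): hands the job in; it is judged then, once.
Trained networks look in the newest picture that a camera, given by its name, has taken for a name from the list of things; names that differ only in an ending like _2 or _b are one class to them, and where a whole thing is asked for, a point or a joint stands for the part that bears it (a point fixed in the world has none). Each returns a list of dicts, best first, with "score" (0 to 1); they miss things now and then, are a little off and sometimes report something else, mostly with a low value. They report only what shows in the picture. A call takes as long as a camera call.
- viewer.search_frame(camera, thing): "box" ([left, top, width, height] in pixels, round what is visible of it).
- viewer.masks_of(camera, thing): "mask" (420x560 bool, what is visible of it) and "box" ([left, top, width, height] in pixels, round what is visible of it).
The state is a dict: "clock": time; "joint_pos": joint angles; "qvel": joint speeds; "joint_torque": joint torques, N m; "tool_pos": TCP position; "tcp_rot": TCP orientation; "ft_force": force on the tool from outside, world axes, zero at the start; "moment": the same for the moment, N m; "finger_gap": opening from 0.0 (shut) to 1.0 (fully open); "gripper_force": force on a finger pad.
Only numpy, scipy, OpenCV 4.12 (cv2) and the standard library are available. Lean on these libraries where they do the work, as an engineer would, in place of code of your own. Each camera call takes 0.05 s, during which the arm holds its last target. There are 200 camera calls.

## Task

Lay out the sample-filtration kit on the teal mat, each thing centred in its own ring: the yellow filter, stem up, in the ring next to the glass beaker, and the blue-capped vial upright in the ring next to the jar of caps. Behind the filter (away from the robot) lay the tape roll flat, and behind the vial stand the film roll upright. Leave the beaker, the jar, the pen and the tweezers where they are.

Things in the scene. Friction and masses are not known exactly. Their poses are not given: they have to be found in the camera images.
- mat: fixed teal mat, 210 (x) x 420 (y) x 4 mm, with six white rings (92 mm) with centre dots. Origin: centre of underside; +x away from the robot, +y to its left. Ring centres, mm: front row x -50 at y -157.5, -52.5, 52.5, 157.5; back row x 55 at y -52.5, 52.5, behind the middle two. Top at z 4. Beaker and jar stand in the front row's end rings, either way round
- beaker: low clear glass beaker with a small spout, empty, 83 mm high, at most 78 mm wide, standing in one end ring of the mat's front row; loose, must not be moved. Origin: centre of its underside
- jar: open clear jar filled with dark, white and blue screw caps, 107 mm high, 78 mm diameter, standing in the other end ring of the front row; loose, must not be moved. Origin: centre of its underside
- filter: yellow disc-shaped syringe filter with a pale stem pointing up; disc 29 mm diameter, 22 mm high with the stem. It stands on its flat underside; origin: centre of the underside, z up along the stem. Grip it across the disc, low down. 12 g
- vial: small glass vial with a dark blue cap, 12 mm diameter, 32 mm high, standing upright. Origin: centre of its underside, z up to the cap. 12 g. Like the filter, film and tape it starts on one of two flat grey pads, 2 mm thick, left and right of the mat
- film: roll of sealing film, white upright cylinder, 36 mm diameter, 104 mm high, standing on end. It behaves as a 36 x 36 mm square post aligned with its x and y axes: grip across x or across y. Origin: centre of its foot (standing on a surface, the origin lies 1 mm below that surface), z up. 110 g
- tape: beige roll of paper tape lying flat, a ring 72 mm outside and about 50 mm inside diameter (wall 10 to 12 mm thick), 18 mm high. It can be gripped across its wall, one finger in the hole. Origin: centre of its underside, z up. 50 g
- pen: bystander: thin white pen with red ends, 145 mm long (along its y), 9 mm high, lying in front of the mat; origin: centre of its underside. Leave alone
- tweezers: bystander: grey metal tweezers, 130 mm long (along their y), 8 mm high, lying to the right of and behind the work; origin: centre of the underside. Leave alone

How it is judged (in metres and radians):
At the end, for the whole second after the job is handed in: Centred within 14 mm (mat x and y) in its ring: filter in the middle front ring next to the beaker, vial in that next to the jar, tape roll behind the filter, film roll behind the vial. All stand on the mat, upright or flat within 0.12 rad, released and at rest (((y of beaker in the frame of mat above 0 m and x of filter in the frame of mat between -0.064 and -0.036 m and y of filter in the frame of mat between 0.0385 and 0.0665 m and x of vial in the frame of mat between -0.064 and -0.036 m and y of vial in the frame of mat between -0.0665 and -0.0385 m and x of tape in the frame of mat between 0.041 and 0.069 m and y of tape in the frame of mat between 0.0385 and 0.0665 m and x of film in the frame of mat between 0.041 and 0.069 m and y of film in the frame of mat between -0.0665 and -0.0385 m) or (y of beaker in the frame of mat below 0 m and x of filter in the frame of mat between -0.064 and -0.036 m and y of filter in the frame of mat between -0.0665 and -0.0385 m and x of vial in the frame of mat between -0.064 and -0.036 m and y of vial in the frame of mat between 0.0385 and 0.0665 m and x of tape in the frame of mat between 0.041 and 0.069 m and y of tape in the frame of mat between -0.0665 and -0.0385 m and x of film in the frame of mat between 0.041 and 0.069 m and y of film in the frame of mat between 0.0385 and 0.0665 m)) and z of filter in the frame of mat between 0.001 and 0.008 m and angle between each of filter, vial, tape, film's own z axis and vertical below 0.12 rad and linear speed of each of filter, vial, tape, film below 0.01 m/s and z of vial in the frame of mat between 0.001 and 0.008 m and z of tape in the frame of mat between 0.001 and 0.008 m and z of film in the frame of mat between 0 and 0.007 m); the robot touches nothing.
It fails at once if the beaker was shifted (more than 15 mm) (distance of beaker from where it was at the start of the episode above 0.015 m).
It fails at once if the jar was shifted (more than 15 mm) (distance of jar from where it was at the start of the episode above 0.015 m).
It fails at once if the pen was shifted (more than 15 mm) (distance of pen from where it was at the start of the episode above 0.015 m).
It fails at once if the tweezers was shifted (more than 15 mm) (distance of tweezers from where it was at the start of the episode above 0.015 m).
It also fails if it takes over 109 s, if anything falls off the work surface, if the arm or the gripper's body presses on something with over 40 N, if the wrist force passes 120 N, or if a joint passes its speed limit or range.

## Working session

There is one attempt and no reset: what is moved stays moved. The work goes in short steps, Python scripts to look and compute and a shell command to move; the robot and the scene stay as the last step left them, time stands still between calls to the robot, and variables do not carry over. Pictures are saved under pics/ and viewed, at most 16 in all, crops included, and the job is handed in when it is done.

```bash
ls; mkdir -p pics; python3 - <<'E'
from plant import manip, viewer
import cv2
print(manip.observe())
for n in("side","top"):
    im=viewer.get_image(n); cv2.imwrite(f"pics/{n}0.png",im[:,:,::-1]); print(viewer.camera_model(n))
    for t in "mat beaker jar filter vial film tape pen tweezers".split():
        print(n,t,[(round(float(d['score']),2),[round(float(v)) for v in d['box']]) for d in viewer.search_frame(n,t)[:2]])
E
```

```text
pics
{'clock': 0.0, 'joint_pos': array([-1.56530476e+00,  3.81171651e-01,  1.29825030e+00,  4.69738949e-06,
        1.46358317e+00, -2.15310808e-01]), 'qvel': array([ 0.00149345,  0.00063052, -0.00104726, -0.00117319,  0.00105444,
        0.00069562]), 'joint_torque': array([ 3.10615678e-04, -4.48460805e+01, -2.31278747e+01, -1.40179391e-04,
        4.75791181e-03,  2.62541084e-05]), 'tool_pos': array([ 120.44843224, -536.35452869,  230.72837656]), 'tcp_rot': array([-3.12107098e+00, -3.45975928e-01, -2.39524066e-04]), 'ft_force': array([0.61886551, 0.48322754, 0.39149051]), 'moment': array([ 0.04332821, -0.01222048,  0.00951135]), 'gripper_force': 0.0, 'finger_gap': 0.9990469511340005}
{'mtx': array([[512.69694942,   0.        , 269.16679788],
       [  0.        , 512.69694942, 218.74757587],
       [  0.        ,   0.        ,   1.        ]]), 'cam_to_world': array([[-9.14059221e-01, -2.75402966e-01,  2.97739730e-01,
         1.38998125e+02],
       [-4.05349282e-01,  5.95524896e-01, -6.93571955e-01,
         9.11521583e+02],
       [ 1.37003522e-02, -7.54654427e-01, -6.55979418e-0
[... 644 characters left out ...]
580e-02, -9.94329886e-01,  1.02336842e-01,
         4.05597713e+02],
       [-9.99527421e-01,  2.98198979e-02,  7.46373926e-03,
         8.20317028e+00],
       [-1.04730932e-02, -1.02072773e-01, -9.94721802e-01,
         1.24011517e+03],
       [ 0.00000000e+00,  0.00000000e+00,  0.00000000e+00,
         1.00000000e+00]])}
top mat [(0.86, [224, 147, 165, 94])]
top beaker [(0.77, [225, 198, 34, 30])]
top jar [(0.59, [354, 187, 36, 33])]
top filter [(0.43, [160, 194, 10, 10]), (0.28, [430, 175, 22, 22])]
top vial []
top film [(0.66, [429, 175, 24, 22])]
top tape [(0.73, [410, 231, 30, 27])]
top pen [(0.63, [257, 266, 53, 9])]
top tweezers [(0.63, [412, 145, 4, -2]), (0.34, [262, 267, 48, 8])]
```

```bash
python3 - <<'E'
import cv2
a=cv2.imread("pics/top0.png"); cv2.imwrite("pics/t0z.png",cv2.resize(a[110:300,130:480],(800,434),interpolation=2))
b=cv2.imread("pics/side0.png"); cv2.imwrite("pics/s0z.png",cv2.resize(b[90:340,150:400],(600,600),interpolation=2))
E
```

```text
(no output)
```

View pics/t0z.png

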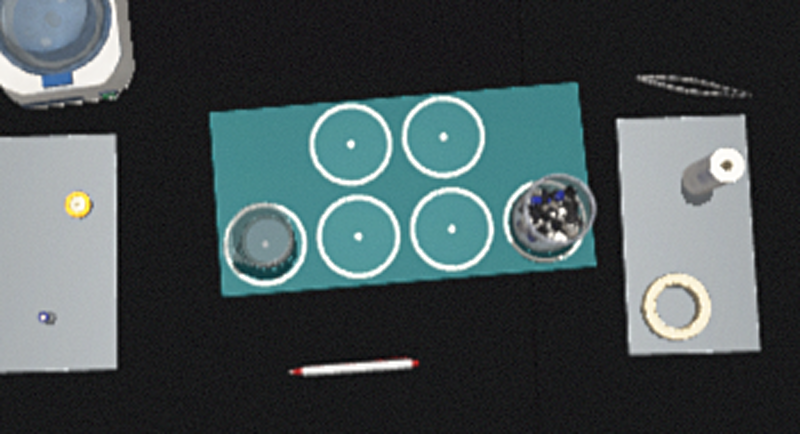

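View pics/s0z.png

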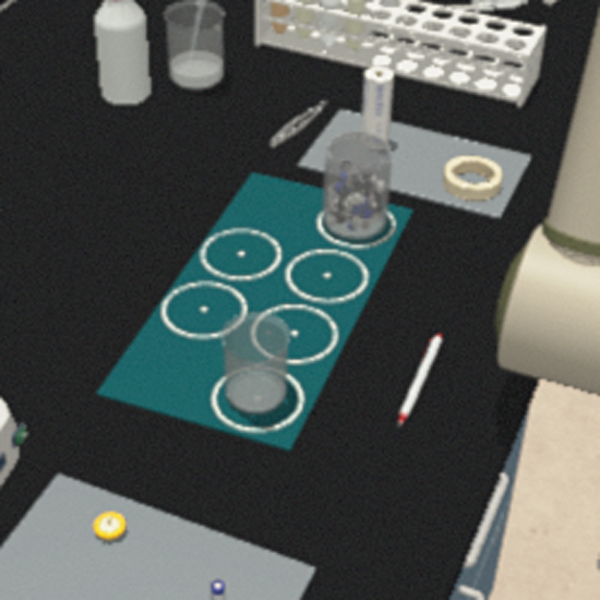

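Top view: the beaker stands at left (+y) and the jar at right. The filter is at about (164,199) and the vial at (150,249), both on the left pad. The film is at (448,182) and the tape at (426,244), both on the right pad. So the filter goes to mat (-50,52.5), the vial to (-50,-52.5), the tape to (55,52.5) and the film to (55,-52.5).

```bash
cat > h.py <<'E'
import numpy as np, cv2
from plant import manip, viewer
CM={n:viewer.camera_model(n) for n in("side","top")}
def ray(n,p):
    m=CM[n];T=m["cam_to_world"];d=T[:3,:3]@np.linalg.solve(m["mtx"],[p[0],p[1],1.]);return T[:3,3],d/np.linalg.norm(d)
def plane(n,p,z):
    o,d=ray(n,p);return o+d*(z-o[2])/d[2]
def tri(pt,ps):
    A=np.zeros((3,3));b=np.zeros(3)
    R=[ray("top",pt),ray("side",ps)]
    for o,d in R:
        M=np.eye(3)-np.outer(d,d);A+=M;b+=M@o
    x=np.linalg.solve(A,b);return x,max(np.linalg.norm((np.eye(3)-np.outer(d,d))@(x-o)) for o,d in R)
def project(n,X):
    m=CM[n];T=m["cam_to_world"];c=T[:3,:3].T@(np.asarray(X)-T[:3,3]);q=m["mtx"]@c;return q[:2]/q[2]
def blob(im,m,c,r):
    "centroid of boolean mask m within r of c"
    y,x=np.nonzero(m);k=np.hypot(x-c[0],y-c[1])<r;return (np.array([x[k].mean(),y[k].mean()]),int(k.sum()))if k.any() else None
E
cat > m.py <<'E'
from h import *
np.set_printoptions(precision=1,suppress=True)
I={n:cv2.imread(f"pics/{n}0.png").astype(int) for n in("side","top")}
zt=lambda u,v:(130+u/800*350-.28,110+v/434*190-.28); zs=lambda u,v:(150+u/2.4-.3,90+v/2.4-.3)
W={n:(I[n].min(2)>150) for n in I}
D=[]
for (mx,my),t,s in [((55,52.5),(351,144),(204,309)),((55,-52.5),(443,137),(241,254)),((-50,52.5),(358,237),(294,333)),((-50,-52.5),(452,229),(327,275))]:
    def dot(n,c):
        y,x=np.mgrid[:420,:560];k=np.hypot(x-c[0],y-c[1])<4;w=np.clip(I[n][:,:,2]-90,0,None)*k;return np.array([(w*x).sum(),(w*y).sum()])/w.sum()
    a,b=dot("top",zt(*t)),dot("side",zs(*s));x,e=tri(a,b);P=plane("top",a,4),plane("side",b,4)
    print("dot",x,round(e,1),*P);D.append(((mx,my),(P[0]+P[1])[:2]/2))
A=np.array([d[0] for d in D]);B=np.array([d[1] for d in D]);a0,b0=A.mean(0),B.mean(0)
th=np.arctan2(sum((A-a0)[:,0]*(B-b0)[:,1]-(A-a0)[:,1]*(B-b0)[:,0]),((A-a0)*(B-b0)).sum())
R=np.array([[np.cos(th),-np.sin(th)],[np.sin(th),np.cos(th)]]);print("mat yaw",th)
for k,a in zip(("tape","film","filter","vial"),A): print("goal",k,b0+R@(a-a0))
Y={n:(I[n][:,:,2]-I[n][:,:,0]>70)&(I[n][:,:,1]>120) for n in I}
a,b=blob(0,Y["top"],zt(78,204),12),blob(0,Y["side"],zs(110,525),12);print("filter",a,b,tri(a[0],b[0]))
U={n:(I[n][:,:,0]-I[n][:,:,2]>25) for n in I}
a,b=blob(0,U["top"],zt(46,317),8),blob(0,U["side"],zs(218,588),10);print("vial cap",a,b,tri(a[0],b[0]))
for k in("tape","film"):
    for n in I:
        viewer.get_image(n)
        for d in viewer.masks_of(n,k)[:1]:
            y,x=np.nonzero(d["mask"]);print(k,n,d["score"],d["box"],x.mean(),y.mean(),"plane20",plane(n,(x.mean(),y.mean()),11))
print("film top",tri(zt(727,165),zs(378,73)))
E
python3 m.py
python3 - <<'E'
import cv2,numpy as np
a=cv2.imread("pics/top0.png");b=cv2.imread("pics/side0.png")
f=lambda i,x,y,w:cv2.resize(i[y:y+w,x:x+w],(390,390),interpolation=0)
cv2.imwrite("pics/c.png",np.vstack([np.hstack([f(a,140,185,78)[:300],f(a,400,180,78)[:300]]),np.hstack([f(b,180,290,78)[:300],f(b,290,110,78)[:300]])]))
E
```

```text
dot [621.   18.5   7.6] 0.0 [621.6  18.5   4. ] [622.9  14.8   4. ]
dot [626.  -86.3   7.5] 0.2 [626.9 -86.5   4. ] [627.8 -90.3   4. ]
dot [516.3  13.    7.6] 0.0 [516.6  13.1   4. ] [517.9   9.3   4. ]
dot [521.4 -91.7   7.5] 0.2 [521.9 -91.9   4. ] [522.7 -95.7   4. ]
mat yaw 0.04993097908413656
goal tape [622.1  16.5]
goal film [627.3 -88.4]
goal filter [517.2  11.2]
goal vial [522.5 -93.6]
filter (array([163.5, 199. ]), 69) (array([195.3, 308.7]), 92) (array([560.4, 325.6,  13.9]), np.float64(0.634294172182794))
vial cap (array([148.3, 248.1]), 15) (array([240.4, 334.6]), 27) (array([435.6, 358.7,  33.8]), np.float64(0.8566350839167789))
tape side 0.64 [333.1, 152.9, 24.9, 19.3] 346.61011904761904 163.58630952380952 plane20 [ 428.5 -340.6   11. ]
tape top 0.59 [410.7, 231.9, 32.6, 28.8] 425.7 243.73863636363637 plane20 [ 427.7 -336.5   11. ]
film side 0.56 [302.1, 118.7, 12.6, 26.3] 307.3731778425656 131.99708454810497 plane20 [ 597.8 -458.    11. ]
film top 0.62 [427.6, 176.0, 25.5, 21.9] 441.49257425742576 184.42326732673268 plane20 [ 577.5 -385.5   11. ]
film top (array([ 570.3, -369.4,  107.9]), np.float64(0.9661605616543385))
```

View pics/c.png

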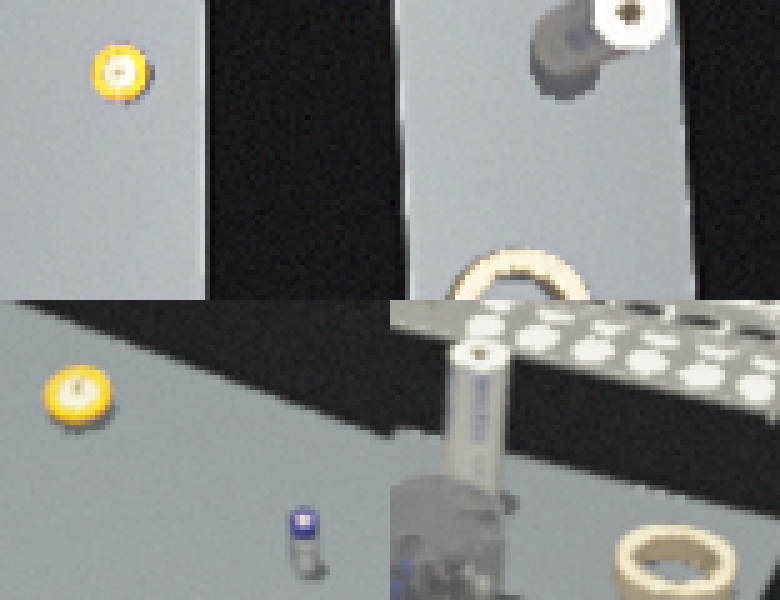

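Pixels (full top frame): filter (163.5,199), vial cap (148,248), tape centre (425.7,243.7), film top (448,182). Triangulated heights come out about 3.5 mm too high on the mat dots, but the xy values agree. I'll start with the tape and grip its +y wall.

```bash
python3 -m inch '[[30.05,23,-12,0],[30.05,23,-12,0],[30.05,23,-12,0],[30.05,23,-12,0],[30.05,23,-12,0],[30.05,23,-12,0],[30.05,23,-12,0],[30.05,23,-12,0]]' 0 40; python3 -m inch '[[0,0,-3,0],[0,0,-6,0],[0,0,-6,0],[0,0,-6,0],[0,0,-6,0],[0,0,-6,0],[0,0,-6,0],[0,0,-6,0]]'
```

```text
clock: 2.2
tool_pos: [422.4, -305.1, 110.9]
tcp_rot: [3.122, 0.346, 0.0]
ft_force: [0.6, -1.2, 0.4]
finger_gap: 0.502
gripper_force: 0.0
clock: 3.0
tool_pos: [421.0, -306.9, 51.9]
tcp_rot: [3.122, 0.346, 0.001]
ft_force: [0.2, 0.4, 0.5]
finger_gap: 0.496
gripper_force: 0.0
```

```bash
python3 -m inch '[[0,0,-3,0],[0,0,-4,0],[0,0,-4.5,0],[0,0,-4.5,0],[0,0,-4.5,0],[0,0,-4.5,0],[0,0,-4.5,0],[0,0,-4.5,0]]'; python3 -m inch '[[0,0,0,0],[0,0,0,0],[0,0,0,0],[0,0,0,0],[0,0,0,0],[0,0,0,0],[0,0,0,0],[0,0,0,0]]' -1 40;python3 -m inch '[[0,0,0,0],[0,0,0.3,0],[0,0,1,0],[0,0,2,0],[0,0,3,0],[0,0,4,0],[0,0,5,0],[0,0,6,0]]'; python3 - <<'E'
from h import *
a=viewer.get_image("top");b=viewer.get_image("side")
cv2.imwrite("pics/1.png",np.hstack([cv2.resize(a[180:300,350:480],(390,360)),cv2.resize(b[100:220,290:420],(390,360))])[:,:,::-1])
E
```

```text
clock: 3.8
tool_pos: [421.0, -306.7, 6.7]
tcp_rot: [3.122, 0.346, 0.0]
ft_force: [0.3, -0.3, -0.6]
finger_gap: 0.501
gripper_force: 0.0
clock: 4.6
tool_pos: [420.9, -306.6, 6.5]
tcp_rot: [-3.122, -0.346, -0.0]
ft_force: [-0.3, 1.7, 5.6]
finger_gap: 0.146
gripper_force: 36.8
clock: 5.4
tool_pos: [421.0, -306.7, 67.4]
tcp_rot: [3.122, 0.346, 0.0]
ft_force: [-0.2, 0.3, 0.4]
finger_gap: 0.142
gripper_force: 36.5
```

View pics/1.png

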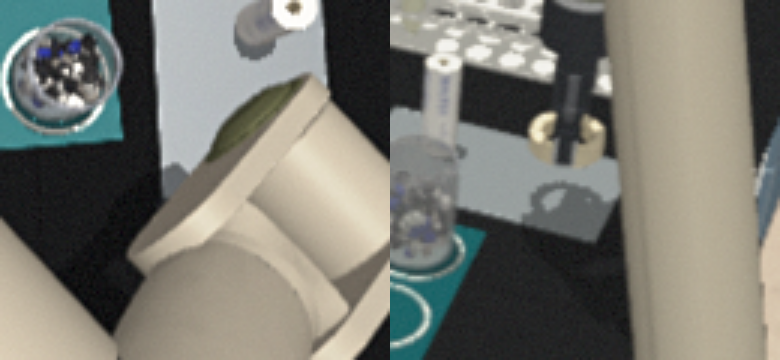

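Left picture hides the tape under the arm. In the right one the tape hangs level in the fingers at about (565,138). Next I lift it above the jar and carry it over.

```bash
python3 -m inch '[[0,0,5,0],[0,0,9,0],[4,7,9,0],[6,11,9,0],[9,16,9,0],[11,20,9,0],[13.5,25,9,0],[16,29.5,9,0]]'; python3 -m inch '[[1.5,3,0,0],[3.3,5.9,0,0],[3.3,5.9,-2,0],[3.3,5.9,-6,0],[3.3,5.9,-10,0],[3.3,5.9,-12,0],[3.3,5.9,-12,0],[3.3,5.9,-12,0]]'
```

```text
clock: 6.3
tool_pos: [564.5, -40.9, 156.1]
tcp_rot: [-3.122, -0.346, 0.001]
ft_force: [0.9, -0.4, 0.0]
finger_gap: 0.142
gripper_force: 36.7
clock: 7.1
tool_pos: [597.4, 15.9, 36.8]
tcp_rot: [3.122, 0.346, 0.0]
ft_force: [0.1, 0.2, 0.2]
finger_gap: 0.141
gripper_force: 36.7
```

```bash
python3 -m inch '[[1.7,3.19,0,0],[1.7,3.19,0,0],[1.7,3.19,-1,0],[1.7,3.19,-2,0],[1.7,3.19,-2.5,0],[1.7,3.19,-2.5,0],[1.7,3.19,-2.5,0],[1.7,3.19,-2.5,0]]'; python3 - <<'E'
from h import *
a=viewer.get_image("top");b=viewer.get_image("side")
cv2.imwrite("pics/2.png",np.hstack([cv2.resize(a[130:250,220:350],(390,360)),cv2.resize(b[150:270,190:320],(390,360))])[:,:,::-1])
E
```

```text
clock: 7.9
tool_pos: [614.3, 47.6, 11.6]
tcp_rot: [3.122, 0.346, 0.001]
ft_force: [-0.2, -0.3, -1.0]
finger_gap: 0.148
gripper_force: 36.7
```

View pics/2.png

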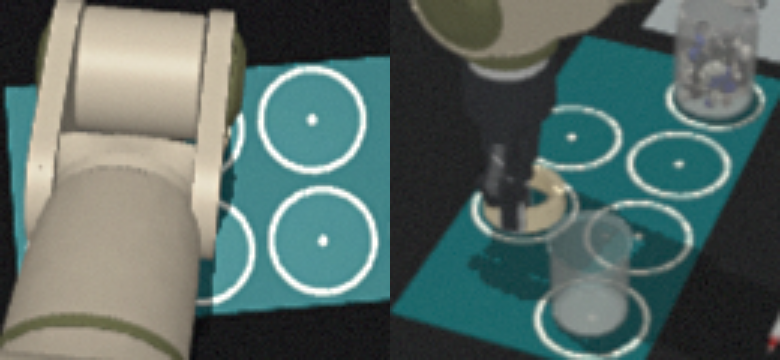

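The tape is hovering inside the back-left ring at about (520,205). I lower it, release it and go to the film.

```bash
python3 -m inch '[[0,0,-0.3,0],[0,0,-0.3,0],[0,0,-0.3,0],[0,0,-0.3,0],[0,0,-0.3,0],[0,0,-0.3,0],[0,0,-0.3,0],[0,0,-0.3,0]]'; python3 -m inch '[[0,0,0,0],[0,0,0,0],[0,0,0,0],[0,0,0,0],[0,0,0.3,0],[0,0,2,0],[0,0,6,0],[0,0,10,0]]' 0; python3 -m inch '[[0,0,5,0],[0,-3,5,0],[0,-8,5,0],[-1,-13,5,0],[-2,-18,5,0],[-3,-23,5,0],[-3,-28,5,0],[-3,-33,5,0]]' 1; python3 - <<'E'
from h import *
a=viewer.get_image("top")
cv2.imwrite("pics/3.png",cv2.resize(a[120:280,200:480],(800,457),interpolation=2)[:,:,::-1])
for d in viewer.masks_of("top","tape")[:2]:
    y,x=np.nonzero(d["mask"]);print(d["score"],d["box"],plane("top",(x.mean(),y.mean()),13))
E
```

```text
clock: 8.8
tool_pos: [614.3, 47.8, 8.5]
tcp_rot: [3.122, 0.346, 0.001]
ft_force: [1.6, -0.1, 3.8]
finger_gap: 0.148
gripper_force: 37.1
clock: 9.6
tool_pos: [613.6, 47.9, 109.2]
tcp_rot: [-3.122, -0.346, 0.003]
ft_force: [0.1, 0.3, 0.4]
finger_gap: 0.502
gripper_force: 0.0
clock: 10.4
tool_pos: [583.4, -281.2, 158.8]
tcp_rot: [3.122, 0.346, 0.0]
ft_force: [0.5, -0.3, -0.3]
finger_gap: 1.0
gripper_force: 0.0
0.7 [265.3, 156.9, 32.3, 31.8] [624.11998697  20.07391746  13.        ]
```

View pics/3.png

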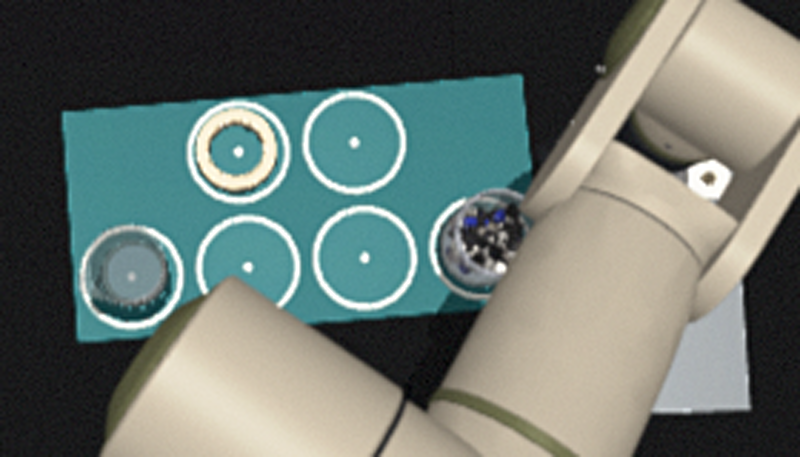

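Tape is centred in the back-left ring at (238,150). The film top is at (708,178), still upright. I go for the film.

```bash
python3 -m inch '[[-0.7,-4.5,0,0],[-1.3,-8.8,0,0],[-1.3,-8.8,0,0],[-1.3,-8.8,0,0],[-1.3,-8.8,-2,0],[-1.3,-8.8,-4,0],[-1.3,-8.8,-4,0],[-1.3,-8.8,-4,0]]' 1; python3 -m inch '[[0,0,-3,0],[0,0,-5,0],[0,0,-6.8,0],[0,0,-6.8,0],[0,0,-6.8,0],[0,0,-6.8,0],[0,0,-6.8,0],[0,0,-6.8,0]]'; python3 -m inch '[[0,0,0,0],[0,0,0,0],[0,0,0,0],[0,0,0,0],[0,0,0,0],[0,0,0,0],[0,0,0,0],[0,0,0,0]]' -1 25; python3 - <<'E'
from h import *
b=viewer.get_image("side")
cv2.imwrite("pics/4.png",cv2.resize(b[70:170,260:390],(780,600))[:,:,::-1])
E
```

```text
clock: 11.3
tool_pos: [571.6, -366.2, 119.0]
tcp_rot: [3.122, 0.348, 0.0]
ft_force: [0.3, 0.6, 0.2]
finger_gap: 0.994
gripper_force: 0.0
clock: 12.1
tool_pos: [571.3, -367.4, 51.2]
tcp_rot: [3.121, 0.346, 0.001]
ft_force: [-0.1, -0.6, -0.5]
finger_gap: 1.003
gripper_force: 0.0
clock: 12.9
tool_pos: [571.8, -368.0, 51.4]
tcp_rot: [3.12, 0.346, 0.003]
ft_force: [1.8, -1.2, 5.4]
finger_gap: 0.473
gripper_force: 23.6
```

View pics/4.png

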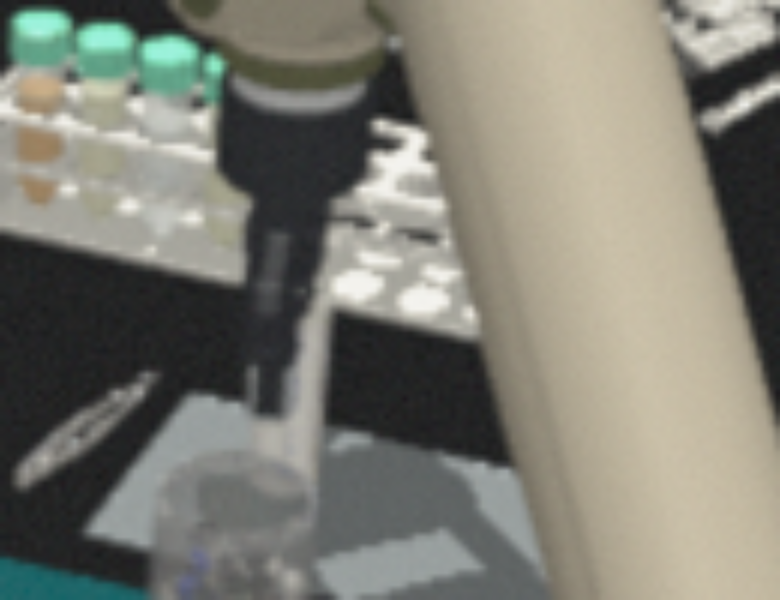

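The fingers are closed on the film, with the white post showing below them at about (290,430). The gap reads slightly wide, so I press harder to square it up.

```bash
python3 -m inch '[[0,0,0,0],[0,0,0,0],[0,0,0,0],[0,0,0,0],[0,0,0,0],[0,0,0,0],[0,0,0,0],[0,0,0,0]]' -1 60
```

```text
clock: 13.75
tool_pos: [571.8, -368.0, 51.6]
tcp_rot: [3.12, 0.346, 0.003]
ft_force: [1.8, -1.7, 6.8]
finger_gap: 0.46
gripper_force: 53.9
```

```bash
python3 -m inch '[[0,0,0,0],[0,0,0,0],[0,0,0,0],[0,0,0,0.13],[0,0,0,0.13],[0,0,0,0.13],[0,0,0,0.13],[0,0,0,0.13]]' 0.6 60;  python3 -m inch '[[0,0,0,0],[0,0,0,0],[0,0,0,0],[0,0,0,0],[0,0,0,0],[0,0,0,0],[0,0,0,0],[0,0,0,0]]' -1 60
```

```text
clock: 14.55
tool_pos: [571.1, -367.2, 50.3]
tcp_rot: [-3.094, -0.546, 0.0]
ft_force: [-0.7, 0.2, -0.5]
finger_gap: 0.8
gripper_force: 0.0
clock: 15.35
tool_pos: [571.2, -367.4, 50.6]
tcp_rot: [3.093, 0.548, 0.001]
ft_force: [1.3, -0.3, 4.0]
finger_gap: 0.416
gripper_force: 53.5
```

```bash
python3 -m inch '[[0,0,0.2,0],[0,0,1,0],[0,0,3,0],[0,0,6,0],[0,0,9,0],[0,0,12.5,0],[0,0,12.5,0],[0,0,12.5,0]]'; python3 -m inch '[[0.5,3,0,0],[1.5,7,0,0],[2.3,11,0,0],[3,15,0,0],[3.8,19,0,0],[4.6,23,0,0],[5.1,26,0,0],[5.5,28.1,0,0]]';  python3 - <<'E'
from h import *
b=viewer.get_image("side")
cv2.imwrite("pics/5.png",cv2.resize(b[70:230,150:350],(750,600))[:,:,::-1])
E
```

```text
clock: 16.15
tool_pos: [571.0, -367.1, 175.8]
tcp_rot: [3.093, 0.548, 0.0]
ft_force: [0.7, -0.1, -2.1]
finger_gap: 0.417
gripper_force: 53.5
clock: 16.95
tool_pos: [625.5, -83.6, 173.7]
tcp_rot: [-3.091, -0.55, 0.005]
ft_force: [0.4, 0.4, -1.2]
finger_gap: 0.414
gripper_force: 53.5
```

View pics/5.png

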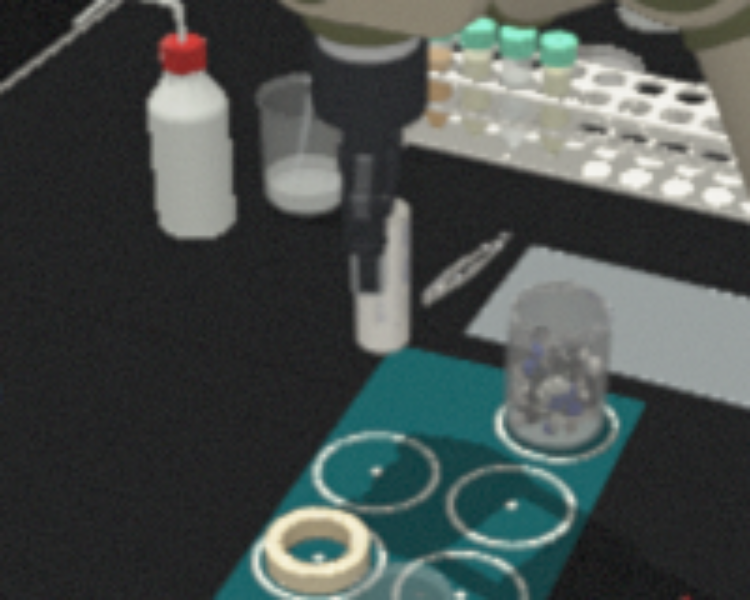

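The film is upright in the gripper with its foot at about (383,343). It sits a little to the right of the fingers. I lower it close to the mat and measure it against the ring.

```bash
python3 -m inch '[[0,-0.27,-3,0],[0,-0.27,-7,0],[0,-0.27,-10,0],[0,-0.27,-10.8,0],[0,-0.27,-10.8,0],[0,-0.27,-10.8,0],[0,-0.27,-10.8,0],[0,-0.27,-10.8,0]]';  python3 - <<'E'
from h import *
b=viewer.get_image("side")
for d in viewer.masks_of("side","film")[:2]:
    y,x=np.nonzero(d["mask"]);print(d["score"],d["box"]); 
    for r in range(y.max()-10,y.max()+1): k=x[y==r];print(r,k.min(),k.max())
print([project("side",(626,-86.3,z)) for z in (7.5,20,30,108)])
cv2.imwrite("pics/6.png",cv2.resize(b[110:230,190:340],(750,600))[:,:,::-1])
E
```

```text
clock: 17.8
tool_pos: [626.6, -89.1, 68.6]
tcp_rot: [3.092, 0.548, 0.003]
ft_force: [-0.7, 0.6, -1.4]
finger_gap: 0.417
gripper_force: 53.5
0.54 [248.6, 157.0, 11.6, 36.5]
184 246 259
185 246 259
186 246 259
187 246 259
188 246 259
189 247 259
190 247 259
191 247 259
192 248 258
193 249 257
194 252 255
0.46 [217.5, 203.0, 32.0, 25.1]
218 221 249
219 221 249
220 221 248
221 222 248
222 222 247
223 223 246
224 224 245
225 225 244
226 226 243
227 228 242
228 232 238
[array([250.04590427, 195.23925429]), array([249.99682659, 191.66139602]), array([249.95715023, 188.76891349]), array([249.63442085, 165.24131845])]
```

View pics/6.png

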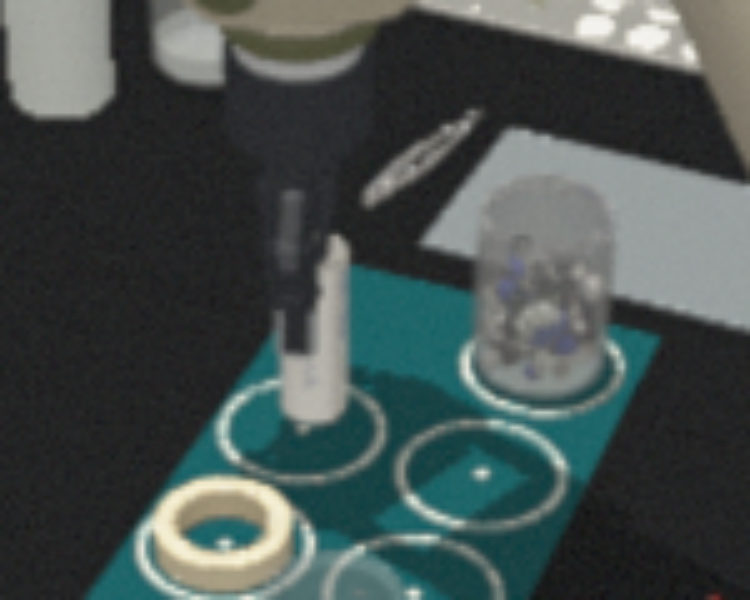

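Film axis is at column 252.7 (full frame) against the ring centre's 250, so the film sits about 5 mm toward the robot from the TCP. I correct that and lower it.

```bash
python3 -m inch '[[0.46,0.47,0,0],[0.46,0.47,-0.5,0],[0.46,0.47,-1,0],[0.46,0.47,-1.3,0],[0.46,0.47,-1.5,0],[0.46,0.47,-1.5,0],[0.46,0.47,-1.5,0],[0.46,0.47,-1.5,0]]';python3 -m inch '[[0,0,-0.1,0],[0,0,-0.15,0],[0,0,-0.15,0],[0,0,-0.15,0],[0,0,-0.15,0],[0,0,-0.15,0],[0,0,-0.15,0],[0,0,-0.15,0]]'
```

```text
clock: 18.7
tool_pos: [630.7, -84.1, 52.5]
tcp_rot: [-3.093, -0.548, -0.0]
ft_force: [-1.7, 0.9, 2.2]
finger_gap: 0.413
gripper_force: 53.9
clock: 19.5
tool_pos: [630.9, -84.1, 52.4]
tcp_rot: [3.093, 0.548, 0.002]
ft_force: [-3.7, 1.2, 13.4]
finger_gap: 0.415
gripper_force: 54.4
```

```bash
python3 -m inch '[[0,0,0,0],[0,0,0,0],[0,0,0,0],[0,0,0,0],[0,0,2,0],[0,0,6,0],[0,0,10,0],[0,0,10,0]]' 0.4; python3 -m inch '[[-2,2,0,0],[-5,6,0,0],[-7,10,0,0],[-8,15,0,0],[-8,20,0,0],[-8,25,0,0],[-8,30,0,0],[-8,35,0,0]]' 0.2; python3 - <<'E'
from h import *
for n in("side","top"):
  b=viewer.get_image(n)
  for d in viewer.masks_of(n,"film")[:2]:
    y,x=np.nonzero(d["mask"]);print(n,d["score"],d["box"],x.mean()) 
  cv2.imwrite(f"pics/7{n}.png",cv2.resize(b[110:230,190:340] if n=="side" else b[100:260,130:400],(750,500))[:,:,::-1])
E
```

```text
clock: 20.3
tool_pos: [632.9, -84.9, 156.6]
tcp_rot: [3.088, 0.548, 0.015]
ft_force: [-0.6, -0.3, 0.3]
finger_gap: 0.702
gripper_force: 0.0
clock: 21.1
tool_pos: [550.2, 266.8, 150.3]
tcp_rot: [3.093, 0.548, -0.001]
ft_force: [-0.2, -0.7, -0.2]
finger_gap: 0.596
gripper_force: 0.0
side 0.86 [246.4, 174.9, 11.4, 25.9] 250.06563706563708
top 0.67 [317.9, 154.3, 15.2, 24.4] 324.8745762711864
```

View pics/7top.png

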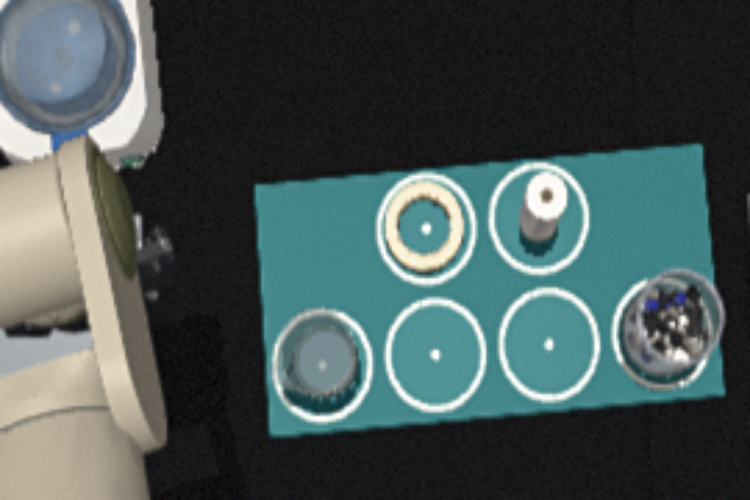

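The film stands in the back-right ring (side column 250.06, the target), with its top at (546,190). Next is the filter.

```bash
python3 -m inch '[[0.5,3,0,0],[1,5.9,0,0],[1,5.9,0,0],[1,5.9,-4,0],[1,5.9,-8,0],[1,5.9,-11,0],[1,5.9,-11,0],[1,5.9,-11,0]]' 0.2 30; python3 - <<'E'
from h import *
print(manip.observe()["tool_pos"])
b=viewer.get_image("side"); cv2.imwrite("pics/8.png",cv2.resize(b[250:350,130:290],(800,500))[:,:,::-1])
print(project("top",(621,18.5,20)), plane("top",(326.6,160.2),108))
E
```

```text
clock: 22.1
tool_pos: [561.3, 322.7, 41.6]
tcp_rot: [3.094, 0.546, 0.0]
ft_force: [-0.1, 0.5, 0.2]
finger_gap: 0.599
gripper_force: 0.0
[561.33893162 322.6575322   41.6213026 ]
[282.94561671 171.81794342] [630.18058645 -86.55879586 108.        ]
```

View pics/8.png

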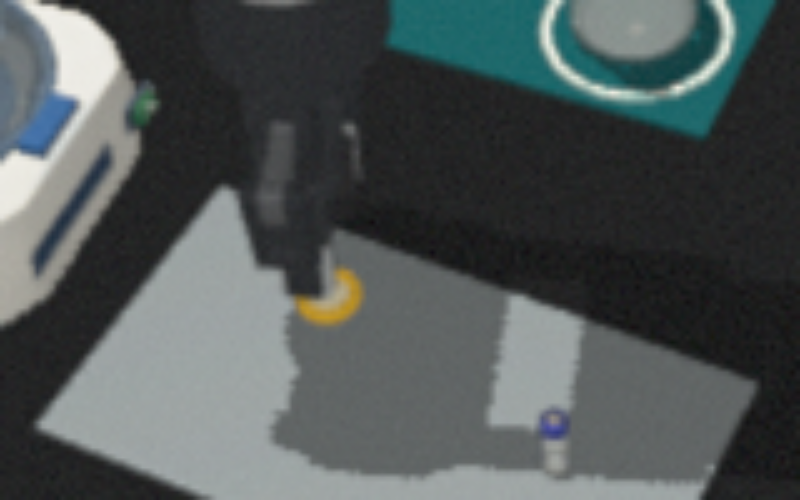

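```bash
python3 - <<'E'
from h import *
p=manip.observe()["tool_pos"];c=np.array([-.344,.939,0]);u=np.array([.939,.344,0])
for s in(25,40,-25,-40):
  for w in(-11,11): print(s,w,(project("side",p+s*c+w*u+[0,0,8])-[130,250])*5)
print((project("side",(560.4,325.6,12))-[130,250])*5)
E
```

```text
25 -11 [333.84473172 280.3041598 ]
25 11 [281.26806818 277.08563418]
40 -11 [327.53430318 308.9030794 ]
40 11 [274.39841726 305.6254919 ]
-25 -11 [353.94337611 189.21692043]
-25 11 [303.14866372 186.18304091]
-40 -11 [359.70736012 163.09449241]
-40 11 [309.42391836 160.11259328]
[325.64228276 296.17313646]
```

The projection of the fingers matches the picture (near finger at about (307,290), filter at (330,297)), so the pose model holds. I nudge and descend.

```bash
python3 -m inch '[[0,0.2,0,0],[0,0.2,-2,0],[0,0.2,-3,0],[0,0.2,-3.5,0],[0,0.2,-3.8,0],[0,0.2,-3.8,0],[0,0.2,-3.8,0],[0,0.2,-3.8,0]]'; python3 -m inch '[[0,0,0,0],[0,0,0,0],[0,0,0,0],[0,0,0,0],[0,0,0,0],[0,0,0,0],[0,0,0,0],[0,0,0,0]]' -1 30
```

```text
clock: 22.95
tool_pos: [560.9, 325.9, 3.4]
tcp_rot: [-3.093, -0.548, -0.001]
ft_force: [-0.4, -0.3, -0.8]
finger_gap: 0.597
gripper_force: 0.0
clock: 23.75
tool_pos: [560.9, 325.9, 3.2]
tcp_rot: [-3.093, -0.548, -0.001]
ft_force: [-0.2, 0.3, 5.6]
finger_gap: 0.316
gripper_force: 29.4
```

```bash
python3 -m inch '[[0,0,0.2,0],[0,0,1,0],[0,0,3,0],[0,0,6,0],[0,0,9,0],[0,0,13,0],[0,0,13,0],[0,0,13,0]]'; python3 -m inch '[[-0.5,-3,0,0],[-1.5,-7,0,0],[-2,-11,0,0],[-2.6,-15.5,0,0],[-3.2,-20,0,0],[-3.8,-24.5,0,0],[-4.2,-28,0,0],[-4.5,-31.3,0,0]]';python3 -m inch '[[0,0,-3,0],[0,0,-7,0],[0,0,-10,0],[0,0,-10,0],[0,0,-10,0],[0,0,-10,0],[0,0,-10,0],[0,0,-10,0]]';  python3 - <<'E'
from h import *
b=viewer.get_image("side"); cv2.imwrite("pics/9.png",cv2.resize(b[160:280,190:340],(750,600))[:,:,::-1])
E
```

```text
clock: 24.55
tool_pos: [560.7, 325.9, 133.7]
tcp_rot: [-3.093, -0.548, -0.002]
ft_force: [-0.7, 0.6, -1.3]
finger_gap: 0.32
gripper_force: 29.6
clock: 25.35
tool_pos: [514.5, 11.2, 131.7]
tcp_rot: [-3.093, -0.547, 0.004]
ft_force: [1.1, -0.2, -0.6]
finger_gap: 0.321
gripper_force: 29.6
clock: 26.15
tool_pos: [516.1, 12.8, 33.8]
tcp_rot: [3.093, 0.548, 0.003]
ft_force: [-0.4, -0.4, -0.2]
finger_gap: 0.323
gripper_force: 29.7
```

View pics/9.png

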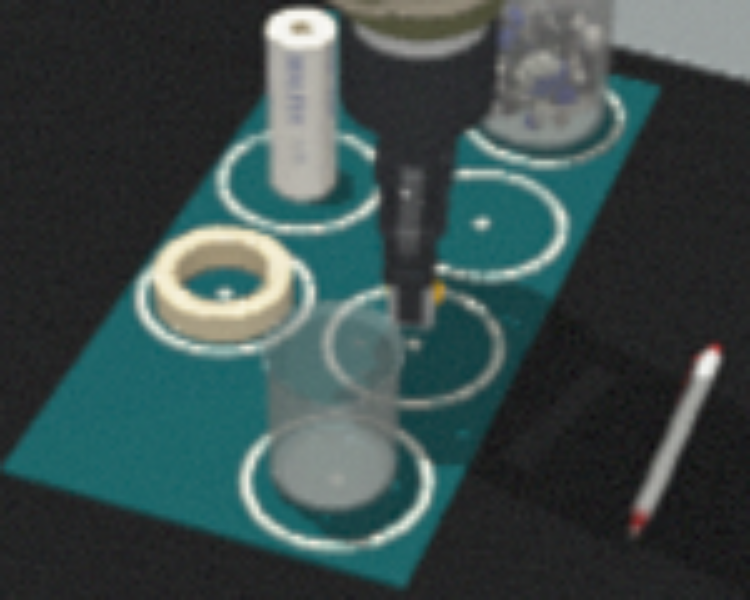

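The filter is held, yellow visible at (440,292) just above the front-left ring. I lower and release it.

```bash
python3 -m inch '[[0,0,-1,0],[0,0,-2,0],[0,0,-2.5,0],[0,0,-2.8,0],[0,0,-2.85,0],[0,0,-2.85,0],[0,0,-2.85,0],[0,0,-2.85,0]]'; python3 -m inch '[[0,0,0,0],[0,0,0,0],[0,0,0,0],[0,0,0,0],[0,0,0,0],[0,0,2,0],[0,0,6,0],[0,0,10,0]]' 0; python3 -m inch '[[0,2,3,0],[-2,6,5,0],[-4,11,5,0],[-5,15,5,0],[-6,20,5,0],[-7,25,5,0],[-8,30,5,0],[-8,34.5,5,0]]' -0.3;  python3 - <<'E'
from h import *
I={n:viewer.get_image(n)[:,:,::-1].astype(int) for n in("side","top")}
P={}
for n in I:
    Y=(I[n][:,:,2]-I[n][:,:,0]>70)&(I[n][:,:,1]>120); P[n]=blob(0,Y,project(n,(516,13,12)),15)
print(P, tri(P["top"][0],P["side"][0]) if all(v for v in P.values()) else 0)
cv2.imwrite("pics/10.png",np.hstack([cv2.resize(I["side"][160:280,190:340].astype(np.uint8),(400,320)),cv2.resize(I["top"][140:260,210:360].astype(np.uint8),(400,320))]))
E
```

```text
clock: 27.0
tool_pos: [515.6, 13.0, 5.0]
tcp_rot: [-3.093, -0.548, -0.0]
ft_force: [-2.9, 1.2, 11.3]
finger_gap: 0.321
gripper_force: 30.4
clock: 27.8
tool_pos: [515.2, 12.9, 105.1]
tcp_rot: [-3.093, -0.548, 0.003]
ft_force: [0.7, -0.2, 0.2]
finger_gap: 0.499
gripper_force: 0.0
clock: 28.6
tool_pos: [434.2, 359.9, 154.4]
tcp_rot: [3.093, 0.549, -0.001]
ft_force: [0.7, -0.8, 0.1]
finger_gap: 0.351
gripper_force: 0.0
{'side': (array([273.38636364, 226.45454545]), 44), 'top': (array([286.07042254, 213.29577465]), 71)} (array([513.79697458,  13.28681875,  15.33524398]), np.float64(1.1901403469989693))
```

View pics/10.png

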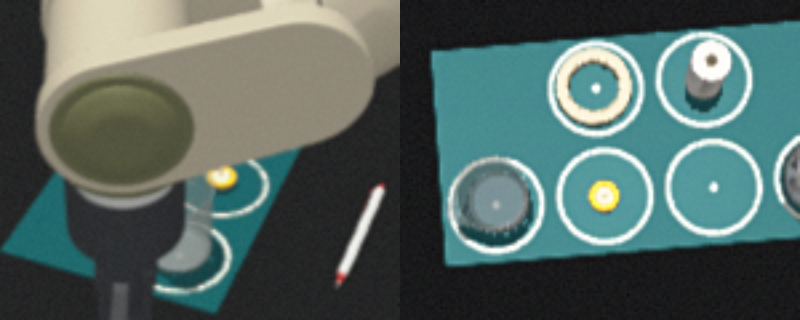

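Filter sits in the front-left ring, measured at (513.8,13.3), upright. Now the vial.

```bash
python3 -m inch '[[0.1,-0.1,-3,0],[0.1,-0.1,-7,0],[0.1,-0.1,-10,0],[0.1,-0.1,-11,0],[0.1,-0.1,-11,0],[0.1,-0.1,-11,0],[0.1,-0.1,-11,0],[0.1,-0.1,-11,0]]' 0 25;  python3 - <<'E'
from h import *
p=manip.observe()["tool_pos"]
b=viewer.get_image("side"); cv2.imwrite("pics/11.png",cv2.resize(b[280:380,160:320],(800,500))[:,:,::-1])
c=np.array([-.344,.939,0]);u=np.array([.939,.344,0])
for w in(-11,11): print((project("side",p+20*c+w*u+[0,0,6])-[160,280])*5)
print((project("side",(435.6,358.7,34))-[160,280])*5)
E
```

```text
clock: 29.5
tool_pos: [437.2, 357.0, 45.6]
tcp_rot: [-3.093, -0.548, -0.003]
ft_force: [0.6, -1.0, 1.1]
finger_gap: 0.497
gripper_force: 0.0
[419.39941424 284.11761007]
[363.61152635 280.57763   ]
[399.87614714 272.06287664]
```

View pics/11.png

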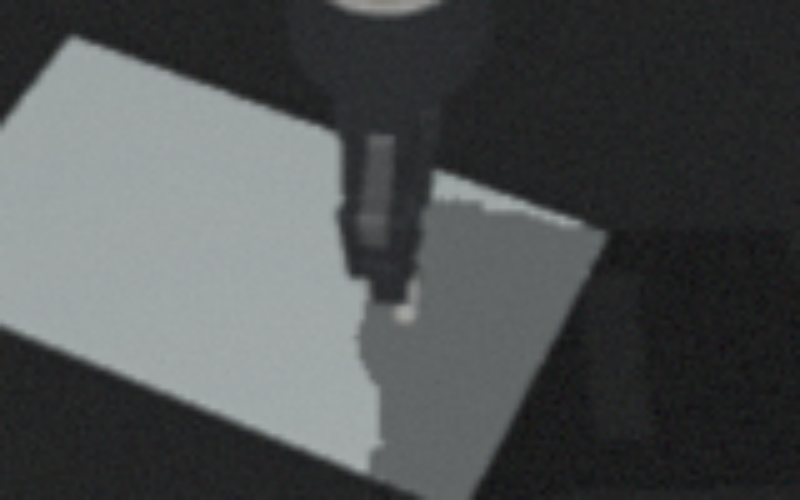

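The vial foot shows at (405,315), between the open fingers. I descend and grip.

```bash
python3 -m inch '[[-0.1,0.1,-1,0],[-0.1,0.1,-2,0],[-0.1,0.1,-3,0],[-0.1,0.1,-3.8,0],[-0.1,0.1,-3.8,0],[-0.1,0.1,-3.8,0],[-0.1,0.1,-3.8,0],[-0.1,0.1,-3.8,0]]'; python3 -m inch '[[0,0,0,0],[0,0,0,0],[0,0,0,0],[0,0,0,0],[0,0,0,0],[0,0,0,0],[0,0,0,0],[0,0,0,0]]' -1 25
```

```text
clock: 30.35
tool_pos: [435.9, 357.9, 6.7]
tcp_rot: [-3.093, -0.548, -0.001]
ft_force: [0.8, 1.1, 0.0]
finger_gap: 0.501
gripper_force: 0.0
clock: 31.15
tool_pos: [435.8, 357.9, 6.5]
tcp_rot: [-3.093, -0.548, -0.001]
ft_force: [-1.2, -0.9, 4.1]
finger_gap: 0.126
gripper_force: 24.6
```

```bash
python3 -m inch '[[0,0,0.2,0],[0,0,1,0],[0,0,3,0],[0,0,6,0],[0,0,9,0],[0,0,13,0],[0,0,13,0],[0,0,13,0]]'; python3 -m inch '[[0.5,-3,0,0],[1,-7,0,0],[2,-11,0,0],[3,-15.5,0,0],[4,-20,0,0],[5,-24.5,0,0],[6,-29,0,0],[6.5,-33,0,0]]';python3 -m inch '[[0.5,-3,0,0],[1.3,-7,0,0],[2.05,-12,0,0],[2.05,-12,0,0],[2.05,-12,-4,0],[2.05,-12,-8,0],[2.05,-12,-10,0],[2.05,-12,-10,0]]';  python3 - <<'E'
from h import *
b=viewer.get_image("side"); cv2.imwrite("pics/12.png",cv2.resize(b[140:260,210:360],(750,600))[:,:,::-1])
E
```

```text
clock: 31.95
tool_pos: [435.7, 357.9, 137.0]
tcp_rot: [-3.093, -0.548, -0.002]
ft_force: [-1.0, -0.0, -2.1]
finger_gap: 0.125
gripper_force: 24.3
clock: 32.75
tool_pos: [500.4, 25.7, 135.0]
tcp_rot: [-3.093, -0.547, 0.004]
ft_force: [0.6, -0.4, -0.6]
finger_gap: 0.124
gripper_force: 24.4
clock: 33.55
tool_pos: [518.9, -91.1, 32.9]
tcp_rot: [-3.089, -0.547, 0.011]
ft_force: [0.0, 0.3, 0.7]
finger_gap: 0.125
gripper_force: 24.5
```

View pics/12.png

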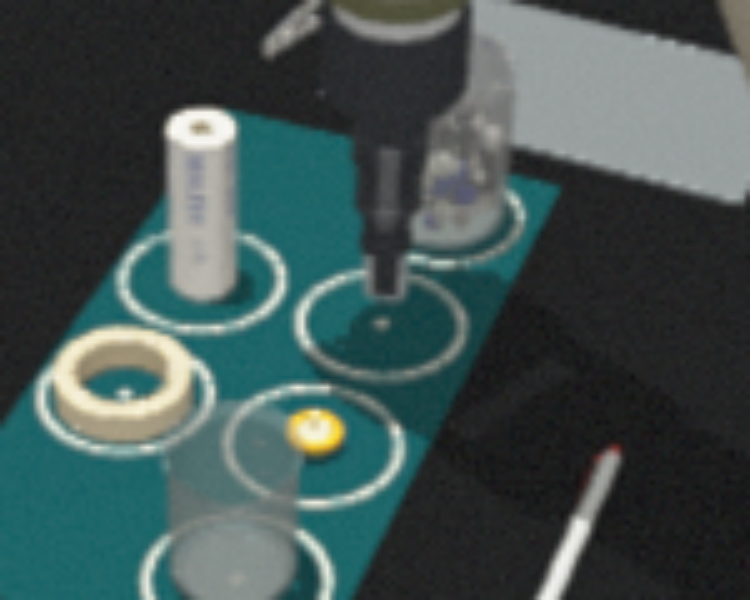

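The vial is in the fingers above its ring centre (383,322), and the other items look right. I lower in two steps.

```bash
python3 -m inch '[[0,0,-1,0],[0,0,-2,0],[0,0,-2.3,0],[0,0,-2.3,0],[0,0,-2.3,0],[0,0,-2.3,0],[0,0,-2.3,0],[0,0,-2.3,0]]'
```

```text
clock: 34.4
tool_pos: [521.3, -92.2, 13.5]
tcp_rot: [3.093, 0.548, 0.001]
ft_force: [-0.0, -0.5, 0.2]
finger_gap: 0.126
gripper_force: 24.5
```

```bash
python3 -m inch '[[0,0,-0.2,0],[0,0,-0.4,0],[0,0,-0.5,0],[0,0,-0.5,0],[0,0,-0.5,0],[0,0,-0.5,0],[0,0,-0.5,0],[0,0,-0.5,0]]'; python3 -m inch '[[0,0,0,0],[0,0,0,0],[0,0,0,0],[0,0,0,0],[0,0,0,0],[0,0,2,0],[0,0,6,0],[0,0,10,0]]' -0.2; python3 -m inch '[[0,0,3,0],[-1,-3,6,0],[-3,-7,8,0],[-5,-11,8,0],[-7,-15,8,0],[-8,-20,8,0],[-9,-24,8,0],[-9,-28,8,0]]';  python3 -m inch '[[0,0,0,0],[0,0,0,0],[0,0,0,0],[0,0,0,0],[0,0,0,0],[0,0,0,0],[0,0,0,0],[0,0,0,0]]'; python3 - <<'E'
from h import *
I={n:viewer.get_image(n)[:,:,::-1].astype(int) for n in("side","top")}
P={}
for n in I:
    U=(I[n][:,:,0]-I[n][:,:,2]>25)&(I[n][:,:,1]<100); P[n]=blob(0,U,project(n,(521,-92,34)),9)
print(P, tri(P["top"][0],P["side"][0]) if all(v for v in P.values()) else 0)
cv2.imwrite("pics/13.png",np.hstack([cv2.resize(I["side"][140:290,190:340].astype(np.uint8),(400,400)),cv2.resize(I["top"][130:280,220:370].astype(np.uint8),(400,400))]))
E
```

```text
clock: 35.2
tool_pos: [521.2, -92.2, 8.5]
tcp_rot: [-3.093, -0.548, -0.0]
ft_force: [-1.1, 1.1, 5.5]
finger_gap: 0.123
gripper_force: 25.0
clock: 36.0
tool_pos: [520.8, -92.0, 109.1]
tcp_rot: [-3.092, -0.548, 0.002]
ft_force: [0.3, -0.3, 0.2]
finger_gap: 0.399
gripper_force: 0.0
clock: 36.8
tool_pos: [429.8, -374.0, 188.5]
tcp_rot: [-3.094, -0.546, 0.0]
ft_force: [-0.1, 0.1, -0.3]
finger_gap: 0.402
gripper_force: 0.0
clock: 37.6
tool_pos: [431.2, -372.0, 188.4]
tcp_rot: [3.093, 0.548, 0.0]
ft_force: [-0.8, 0.4, 0.6]
finger_gap: 0.397
gripper_force: 0.0
{'side': (array([286.2972973 , 197.05405405]), 37), 'top': (array([327.36363636, 211.09090909]), 11)} (array([517.67772478, -89.02452124,  35.17719966]), np.float64(2.1655221026501694))
```

View pics/13.png

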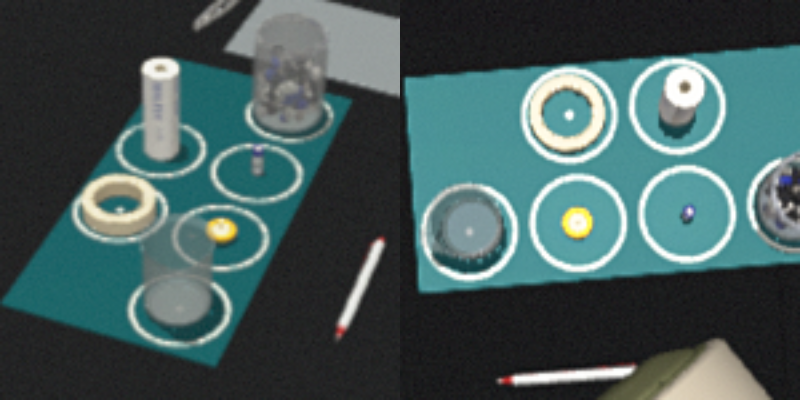

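All four things are upright and centred: tape (567,115), film (682,95), filter (578,222) and vial (688,213) in the top half of the picture. The beaker, jar and pen look undisturbed. I hand the job in.

```bash
python3 -c "
from plant import manip
print(manip.finish_job())"
```

```text
the job is handed in; nothing more can be done
None
```

The filter, vial, tape roll and film roll each stand in their own ring, measured within about 5 mm of centre, and I handed the job in at about 38 s; no verdict came back.

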